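# Refit the drip plate of the hat steamer

### The job

Put the drip plate back in the hat steamer: lift it by its wooden grip from the sloping rest, tilt it to get its low end in under the lip at the dial end, lower the other end in hand past the steam guard at the opposite end without letting it drop, then draw it back towards the guard so that it lies flat on the inner ledges with both ends caught under the lips. Leave it free, and leave the smoothing block, brush, jar and wooden ring beside the stands where they are.

Things in the scene. Friction and masses are not known exactly. Their poses are not given: they have to be found in the camera images.
- plate: Drip plate, loose, 0.29 to 0.47 kg: aluminium, 190 (x) by 120 (y) by 6 mm (z), origin at the centre of its underside, z the normal on the grip's side. An upright wooden grip stands mid-plate: 16 mm thick along x, 60 wide along y, its top 84 mm above the underside. It starts on the sloping rest, -x end low, so plate and grip lean 30 degrees. Either end may go in first.
- grip (a point): Good place to take the plate: middle of the wooden grip, 66 mm above the plate's underside; axes as the plate's (pinch along x, the 16 mm thickness).
- end_a (a point): Middle of the plate's lower edge at its -x end (the low end at the start), on the underside, 95 mm from the plate's origin.
- end_b (a point): Middle of the plate's lower edge at its +x end (the high end at the start), on the underside, 95 mm from the plate's origin.
- steamer: Hat steamer, fixed: white open-topped box, 94 mm high, outside x -122 to 106, y -70 to 70 mm. Origin on the bench under the opening's middle; z up; its -x end carries the dial and faces away from the robot, its +x end has the steam guard. Opening: x -84 to 84, y -64 to 64 mm. Inner ledges run along both side walls over the whole length, 12 mm wide, tops at z = 66 mm; the seated plate's underside is there.
- dial_lip (a point): Middle of the dial-end lip's inner edge, underside: steamer x = -84, z = 90 mm; axes as the steamer's. The lip is 4 mm thick (z 90 to 94); under it a pocket runs 32 mm to the end wall at x = -116 mm, 24 mm high above the ledges. The plate's first end goes in here: 22 mm or more, for the other end to get by the guard-end lip.
- guard_lip (a point): Middle of the guard-end lip's inner edge, underside: steamer x = 84, z = 90 mm; lip 4 mm thick, its pocket only 16 mm deep, to the end wall at x = 100 mm (plate against it: plate's middle at x = +5). An upright steel steam guard stands on this edge, full width, x 84 to 90, top z = 154 mm: over it the plate needs more than 21 degrees of tilt to get in.
- rest: Sloping rest, fixed: plywood board 200 by 120 mm rising 30 degrees towards its +x, stop strip at the low (-x) end; high end towards the robot; origin on the bench under the board's middle, z up; the board's top at its middle is 85 mm high. Rest and steamer stand left and right of the robot, in either order, each turned up to 0.3 rad.
- smoother: Steel smoothing block 110 by 60 mm, 46 mm high with a wooden grip, loose, between the two stands. Leave alone.
- brush: Brush 170 mm long lying between the two stands, loose. Leave alone.
- jar: Amber jar, 110 mm high, 70 mm wide, loose, left of the stands. Leave alone.
- band: Wooden hat band ring, 170 mm wide, 30 mm high, loose, right of the stands. Leave alone.
There are look-alikes about, which are no part of the job. There is more than one size of the plate; the one meant has the size given above.

How it is judged:
On the way:
1. the plate, still tilted more than 17 degrees, has one end at least 3 mm in under the lip at the dial end (((x of end_a in the frame of steamer below -0.087 m and z of end_a in the frame of steamer between 0.055 and 0.09 m and y of plate in the frame of steamer between -0.012 and 0.012 m and angle between plate's own z axis and vertical above 0.29 rad) or (x of end_b in the frame of steamer below -0.087 m and z of end_b in the frame of steamer between 0.055 and 0.09 m and y of plate in the frame of steamer between -0.012 and 0.012 m and angle between plate's own z axis and vertical above 0.29 rad))), for 0.1 s.
At the end, for the whole second after the job is handed in: The plate lies still and flat (within 1.7 degrees) on the steamer's ledges (underside 66 mm up, within 3 mm), its middle from 7 mm (dial end) to 8 mm (guard end) of the opening's middle, so that both ends reach at least 3 mm under their lips (x of plate in the frame of steamer between -0.007 and 0.008 m and y of plate in the frame of steamer between -0.008 and 0.008 m and z of plate in the frame of steamer between 0.063 and 0.069 m and angle between plate's own z axis and vertical below 0.03 rad and angle between the x axis of plate and the x axis of steamer, either way round below 0.08 rad and linear speed of plate below 0.02 m/s); the robot touches nothing.
It fails at once if the plate was dropped into the steamer (turning faster than 4 rad/s over it) (horizontal distance between plate and steamer below 0.12 m and angular speed of plate above 4 rad/s).
It fails at once if the smoothing block, brush, jar or wooden ring was moved more than 30 mm (distance of any of smoother, brush, jar, band from where it was at the start of the episode above 0.03 m).
It also fails if it takes over 51 s, if anything falls off the work surface, if the arm or the gripper's body presses on something with over 40 N, if the wrist force passes 120 N, or if a joint passes its speed limit or range.

### The arm

A 7-joint arm with a two-finger parallel gripper is mounted at the origin on the work surface. World frame = base frame: x ahead of the robot, y to its left, z up, the work surface at z = 0. Lengths are in m, angles in rad, forces in N, time in s.
With the tool pointing down it reaches from about 0.425 to 0.875 m from the base axis. Payload 4.7 kg.
Tool frame: the origin (TCP) lies at the very end of the fingers, on their centre line; the grasp point (between the pads) lies 19 mm behind it; z points along the fingers, y is the direction in which the jaws open and shut (so a half turn about z gives the same grasp; the last joint's range is limited). The gripper opens to 85 mm and grips with 20 to 120 N. Pads are 22 mm wide; open, the fingers measure 114 mm over their backs; the gripper's body (76 mm by 85 mm) begins 54 mm behind the grasp point. The pads swing forward as they close: fully open they stand 13 mm farther back than shut.
Start: joints at [1.356, 0.321, -0.07, 1.45, 0.023, 1.371, -0.057], TCP at [0.147, -0.633, 0.231] pointing down, gripper open.
Joint ranges: [-2.86, 2.86], [-0.3, 2.09], [-1.38, 1.24], [0.06, 2.45], [-1.56, 4.7], [0.09, 2.05], [-2.69, 2.69]. Speed limits (rad/s): [2.57, 2.57, 3.14, 3.14, 3.14, 3.14, 3.14].

### API

Orientations are given as a unit quaternion [w, x, y, z].
In Python, from rig import env gives the robot as it stands.
- The arm moves only by the tool play_rows, never from a script. Its argument "targets" is a list of rows, each an object with "offset": the shift along the tool's x, y, z in cm, a list of three; "twist": the turn about the tool's z in degrees. In form: [{"offset": [dx, dy, dz], "twist": twist}, ...]. A call has 1 to 12 rows; each row shifts and turns the pose as measured when the row begins, along the tool's axes as they then stand; what a row does not reach is not made up. A row lasts 1/10 s, in which the tool goes at most 50 mm and 8.59 degrees, less where a joint would pass 70% of its speed; a pose out of reach is approached as far as the arm can. A call is refused whole if a number of a shift passes 5 or a number of a turn 8.59, either way. A call with a gripper value outside its range is refused whole. "jaw" is the closure in counts, from 0 (fully open) to 255 (shut), set as the call begins (left out, the last holds). The fingers move at their own pace and stop on an object; the grip force is fixed at half the most. Time passes only in rows, so rows that do not move let the fingers close. It gives the time, the measured TCP pose, the force and the opening at its end, in the units of the state.
- env.get_state(): the state, without advancing time (a new reading comes with each control period).
- env.capture(name): name is "scene" or "top" or "wrist"; returns a dict with "color" (480x640x3 uint8, red, green, blue), "fovy" (degrees; the focal length in pixels is half the picture's height over the tangent of half this angle, whatever the lens; pixels are square), "cx", "cy" (the principal point, pixels), "extrinsics" (4x4, takes a point from camera to world coordinates); the wrist camera has in their place "mount" (4x4, takes a point from camera to tool coordinates, whose origin is the TCP and whose axes are the flange's). Camera axes: x right, y up, looking along -z (the intrinsics and any distortion apply to the point x, -y, -z); pixel columns grow to the right and rows downward; lengths in m; the calibration is good to about 2 mm. A picture is of the moment at which its call begins: read the wrist's pose just before it. There is no depth.
- env.finish_job(): hands the job in, once; it reports no verdict.
The state is a dict: "clock": time; "q": joint angles; "qvel": joint speeds; "joint_torque": joint torques, N m; "position": TCP position; "eef_rot": TCP orientation; "wrist_force": force on the tool from outside, world axes, zero at the start; "wrist_torque": the same for the moment, N m; "grip_width": opening from 0.0 (shut) to 1.0 (fully open).
Only numpy, scipy, OpenCV 4.12 (cv2) and the standard library are available. Lean on these libraries where they do the work, as an engineer would, in place of code of your own. Each camera call takes 0.05 s, during which the arm holds its last target. There are 200 camera calls.

## Working session

There is one attempt and no reset: what is moved stays moved. The work goes in short steps, Python scripts to look and compute and a tool call to move; the robot and the scene stay as the last step left them, time stands still between calls to the robot, and variables do not carry over. Pictures are saved under pics/ and viewed, about 8 in all and at most 12, crops included, and the job is handed in when it is done.

Besides the shell and the picture viewer there is one more tool, called after "Call:" by a JSON object that holds its "method" and its "body". play_rows: Moves the arm, as the interface text tells. Its arguments: {"type":"object","properties":{"targets":{"type":"array","items":{"type":"object","properties":{"offset":{"type":"array","items":{"type":"number"}},"twist":{"type":"number"}}}},"jaw":{"type":"number"}},"required":["targets"]}

```bash
ls; mkdir -p pics; python3 - <<'E'
from rig import env
import cv2,numpy as np
s=env.get_state()
print({k:np.round(v,3) for k,v in s.items()})
for n in("scene","top"):
    c=env.capture(n)
    cv2.imwrite(f"pics/{n}0.png",c["color"][:,:,::-1])
    print(n,c["fovy"],c["cx"],c["cy"],c["extrinsics"].tolist() if hasattr(c["extrinsics"],"tolist") else c["extrinsics"],[k for k in c])
    np.save(f"{n}.npy",c,allow_pickle=True)
E
```

```text
pics
{'clock': np.float64(0.0), 'q': array([ 1.356,  0.322, -0.07 ,  1.452,  0.023,  1.371, -0.057]), 'qvel': array([ 0.001,  0.001, -0.   , -0.001,  0.001, -0.001, -0.001]), 'joint_torque': array([ 1.0000e-03, -4.9357e+01, -3.8200e-01, -3.1433e+01,  1.3000e-02,
        1.1000e-02,  0.0000e+00]), 'position': array([ 0.147, -0.633,  0.23 ]), 'eef_rot': array([-0.001,  0.993,  0.114, -0.   ]), 'wrist_force': array([-0.015, -1.397, -0.708]), 'wrist_torque': array([-0.003,  0.017,  0.046]), 'grip_width': np.float64(1.003)}
scene 57.73787678700863 323.51147978912513 236.2531082115369 [[-0.48911671410360813, -0.7532509737647233, 0.4397474394547229, 0.9561908730794055], [0.8721907593388243, -0.41837992995734036, 0.2534590963703136, 0.2736980618007722], [-0.006936808232478807, 0.507514733511636, 0.8616151553681949, 1.0234652223462988], [0.0, 0.0, 0.0, 1.0]] ['color', 'fovy', 'cx', 'cy', 'extrinsics']
top 43.032806116125315 320.2520111367479 237.8363354831373 [[0.017631801673533412, 0.9873798150770028, -0.1573855785904449, 0.19309419340502787], [-0.9998437057674716, 0.017616254547248487, -0.0014938583923431315, -0.017733256137641304], [0.001297538791332265, 0.1573873195471302, 0.9875360996129988, 1.7716115985679417], [0.0, 0.0, 0.0, 1.0]] ['color', 'fovy', 'cx', 'cy', 'extrinsics']
```

View pics/scene0.png

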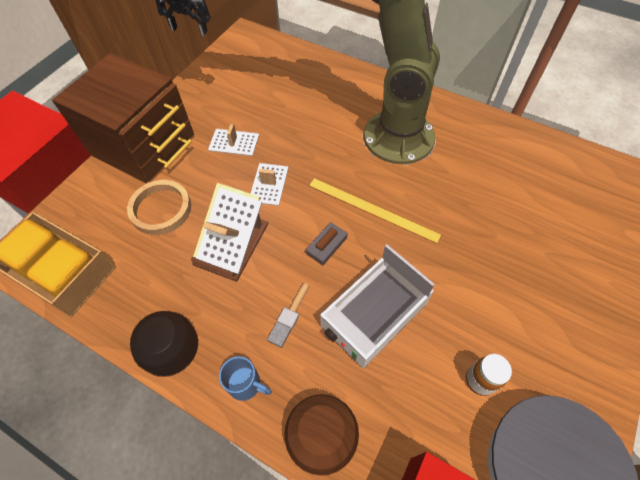

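View pics/top0.png

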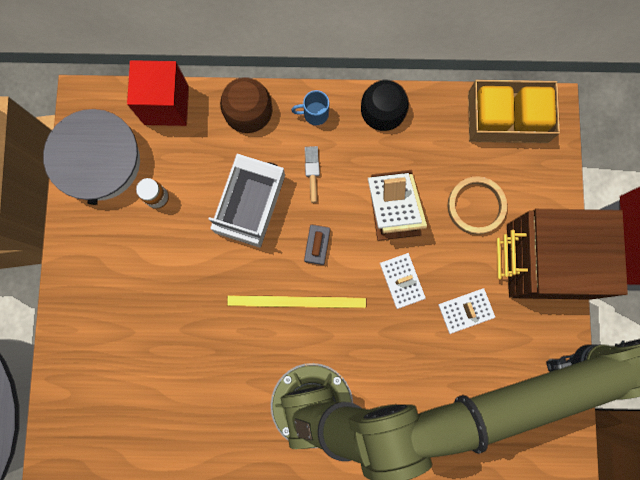

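```bash
python3 - <<'E'
import cv2,numpy as np
def crop(n,x,y,w,h,s):
    im=cv2.imread(f"pics/{n}0.png")[y:y+h,x:x+w]
    im=cv2.resize(im,None,fx=s,fy=s,interpolation=cv2.INTER_CUBIC)
    for k in range((x+9)//10*10,x+w,10):
        cv2.line(im,((k-x)*s,0),((k-x)*s,6 if k%50 else 16),(0,0,255),1)
        if k%20==0: cv2.putText(im,str(k),((k-x)*s+2,16),0,.35,(0,0,255),1)
    for k in range((y+9)//10*10,y+h,10):
        cv2.line(im,(0,(k-y)*s),(6,(k-y)*s),(0,0,255),1)
        if k%20==0: cv2.putText(im,str(k),(8,(k-y)*s+4),0,.35,(0,0,255),1)
    return im
cv2.imwrite("pics/c1.png",np.hstack([crop("top",203,145,90,110,4),crop("top",355,145,90,110,4)]))
cv2.imwrite("pics/c2.png",np.hstack([crop("scene",318,240,120,130,4),crop("scene",188,178,80,130,4)]))
E
```

```text
(no output)
```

View pics/c1.png

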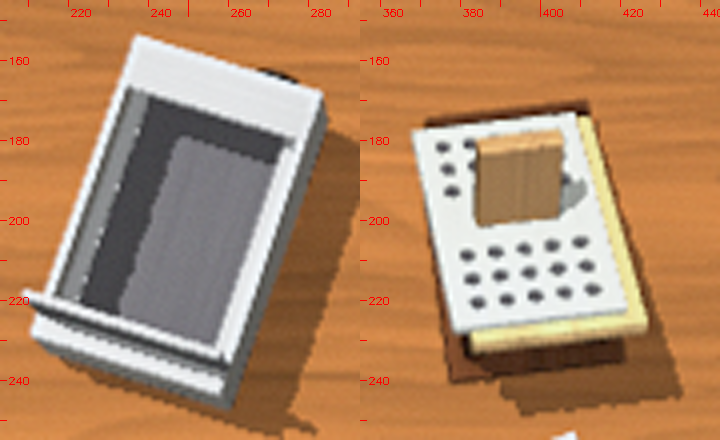

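View pics/c2.png

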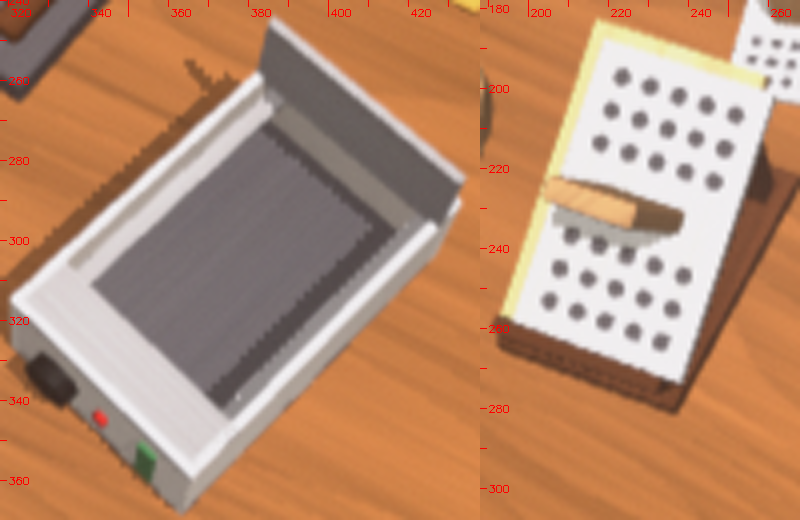

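```bash
cat > h.py <<'E'
import numpy as np
from scipy.optimize import least_squares
from scipy.spatial.transform import Rotation as R
def proj(P,c,E=None):
    E=np.array(c["extrinsics"] if E is None else E)
    p=(np.atleast_2d(P)-E[:3,3])@E[:3,:3]; f=240/np.tan(np.radians(c["fovy"])/2)
    return np.c_[c["cx"]+f*p[:,0]/-p[:,2], c["cy"]+f*p[:,1]/p[:,2]]
C={n:np.load(f"{n}.npy",allow_pickle=True).item() for n in("scene","top")}
def pose(v,rest=0):  # x,y,z,yaw,tilt,roll
    return R.from_euler("ZYX",[v[3],v[4],v[5]]),np.array(v[:3])
def fit(obs,v0,free):
    v0=np.array(v0,float)
    def res(u):
        v=v0.copy(); v[free]=u; r,t=pose(v)
        return np.concatenate([(proj(r.apply(np.array([o[1]])/1000)+t,C[o[0]])[0]-o[2]) for o in obs])
    s=least_squares(res,v0[free],loss="soft_l1"); v=v0.copy(); v[free]=s.x
    return v,res(s.x).reshape(-1,2)
E
cat > f.py <<'E'
from h import *
np.set_printoptions(precision=4,suppress=True)
t,s="top","scene"
S=[(t,(-122,-70,94),(237.2,154)),(t,(-122,70,94),(283.7,168)),(t,(106,-70,94),(211,228.8)),(t,(106,70,94),(259.5,243.8)),(t,(-84,-64,94),(235,167)),(t,(-84,64,94),(277,179.5)),
(s,(-122,70,94),(320.8,314.5)),(s,(-122,-70,94),(366.3,359.5)),(s,(87,70,154),(385.5,244.5)),(s,(87,-70,154),(434.3,285)),(s,(106,-70,94),(433,291))]
P=[(t,(-95,-60,6),(368,178)),(t,(-95,60,6),(408.75,173)),(t,(95,60,6),(421.75,222)),(t,(95,-60,6),(378.25,228)),(t,(0,0,84),(395,180.25)),
(s,(95,60,6),(219,187.5)),(s,(95,-60,6),(261.25,202.5)),(s,(-95,-60,6),(238.75,273.75)),(s,(-95,60,6),(196,258)),(s,(0,0,84),(215.5,228.75))]
for O,v0,fr in((S,[.6,.2,0,3.0,0,0],[0,1,3]),(S,[.6,.2,0,3.0,0,0],[0,1,2,3]),(P,[.6,-.2,.085,3.2,-.52,0],[0,1,2,3]),(P,[.6,-.2,.085,3.2,-.52,0],[0,1,2,3,4,5])):
    v,r=fit(O,v0,fr); print(v); print(r.T.round(1))
print("grip",pose(v)[0].apply([0,0,.066])+pose(v)[1])
E
python3 f.py
```

```text
[0.5643 0.1948 0.     2.8535 0.     0.    ]
[[-0.4 -0.2 -0.4 -1.4 -0.5  0.3 -0.4 -0.1  0.2 -0.3  0.6]
 [-0.9 -0.6 -0.7 -0.8 -1.  -0.3 -0.7 -0.8 -0.6 -1.1 -1.6]]
[ 0.5636  0.1949 -0.0064  2.8544  0.      0.    ]
[[-0.2 -0.2 -0.  -1.2 -0.3  0.4 -0.2 -0.1 -0.  -0.8  0.2]
 [-0.1  0.2 -0.  -0.2 -0.2  0.4  0.2 -0.2  0.6 -0.1 -0.8]]
[ 0.5741 -0.2232  0.0754  3.2786 -0.52    0.    ]
[[-0.1 -0.4  0.1  0.3  0.   0.2  0.3 -0.7  0.4 -0.2]
 [ 0.   0.3  0.2 -0.7 -0.   0.5 -0.7 -0.1  0.3 -0.1]]
[ 0.5741 -0.2235  0.0753  3.2753 -0.519   0.0163]
[[ 0.1 -0.2  0.1  0.3 -0.3  0.1  0.4 -0.7  0.   0.2]
 [ 0.2  0.1  0.1 -0.5  0.   0.4 -0.5 -0.1  0.2 -0. ]]
grip [ 0.6064 -0.2181  0.1326]
```

```bash
sed -i 's/-o\[2\])/-np.array(o[2])+.375)/' h.py; python3 f.py
```

```text
[0.5646 0.1946 0.     2.855  0.     0.    ]
[[-0.   0.1  0.1 -0.9 -0.1  0.7 -0.1  0.2  0.3 -0.1  0.8]
 [-0.7 -0.4 -0.4 -0.5 -0.7 -0.1 -0.1 -0.3 -0.2 -0.7 -1.2]]
[ 0.5642  0.1946 -0.0037  2.8556  0.      0.    ]
[[ 0.1  0.2  0.3 -0.8  0.   0.8 -0.   0.2  0.2 -0.4  0.6]
 [-0.1  0.1  0.  -0.2 -0.2  0.3  0.4  0.   0.5 -0.2 -0.8]]
[ 0.5747 -0.2223  0.0787  3.2788 -0.52    0.    ]
[[ 0.1 -0.1  0.4  0.5  0.2  0.4  0.7 -0.4  0.5  0. ]
 [-0.1  0.2  0.1 -0.8 -0.2  0.4 -0.7  0.1  0.4 -0.1]]
[ 0.5747 -0.2226  0.0786  3.2752 -0.5198  0.0163]
[[ 0.3  0.1  0.4  0.5 -0.1  0.3  0.8 -0.5  0.2  0.4]
 [ 0.1  0.  -0.  -0.6 -0.1  0.3 -0.6  0.   0.3 -0. ]]
grip [ 0.6071 -0.2172  0.1359]
```

Call:
{"method": "play_rows", "body": {"targets": [{"offset": [2.5, -3.4, -1.2], "twist": 0}, {"offset": [2.5, -3.4, -1.2], "twist": 0}, {"offset": [2.5, -3.4, -1.2], "twist": 0}, {"offset": [2.5, -3.4, -1.2], "twist": 0}, {"offset": [2.5, -3.4, -1.2], "twist": 0}, {"offset": [2.5, -3.4, -1.2], "twist": 0}], "jaw": 0}}

```text
clock: 0.7
position: [0.2453, -0.3947, 0.297]
eef_rot: [-0.007, 0.994, 0.109, -0.003]
wrist_force: [1.5, -0.1, 0.8]
grip_width: 1.0
```

Call:
{"method": "play_rows", "body": {"targets": [{"offset": [4.0, -1.0, 0], "twist": 0}, {"offset": [4.0, -1.0, 0], "twist": 0}, {"offset": [4.0, -1.0, 0], "twist": 0}, {"offset": [4.0, -1.0, 0], "twist": 0}, {"offset": [4.0, -1.0, 0], "twist": 0}, {"offset": [4.0, -1.0, 0], "twist": 0}, {"offset": [4.0, -1.0, 0], "twist": 0}, {"offset": [4.0, -1.0, 0], "twist": 0}, {"offset": [4.0, -1.0, 0], "twist": 2.5}, {"offset": [2.5, 0, 0], "twist": 2.5}, {"offset": [0, 0, 0], "twist": 0}]}}

```text
clock: 1.8
position: [0.6148, -0.2098, 0.2947]
eef_rot: [-0.006, 0.998, 0.065, -0.004]
wrist_force: [0.7, 0.5, -1.3]
grip_width: 0.999
```

```bash
cat > look.py <<'E'
import sys,cv2
from rig import env
from h import *
def look(name,view=True):
    s=env.get_state(); c=env.capture("wrist")
    w,x,y,z=s["eef_rot"]; T=np.eye(4); T[:3,:3]=R.from_quat([x,y,z,w]).as_matrix(); T[:3,3]=s["position"]
    c["extrinsics"]=T@np.array(c["mount"]); np.save(f"{name}.npy",c,allow_pickle=True)
    cv2.imwrite(f"pics/{name}.png",c["color"][:,:,::-1])
    tx=T[:3,0]; print("pos",s["position"].round(4),"xyaw",np.degrees(np.arctan2(tx[1],tx[0])).round(2),"zax",T[:3,2].round(3),"F",np.round(s["wrist_force"],1),"w",round(s["grip_width"],3),"t",s["clock"])
    print(np.round(c["mount"],4).tolist(),c["fovy"],c["cx"],c["cy"])
    return c
if __name__=="__main__":
    np.set_printoptions(suppress=True); c=look(sys.argv[1]); C["w"]=c
    # overlay predicted models
    im=cv2.imread(f"pics/{sys.argv[1]}.png")
    for v,m,col in(([.5747,-.2226,.0825,3.277,-.5236,0],[(-95,-60,6),(-95,60,6),(95,60,6),(95,-60,6),(-8,-30,84),(-8,30,84),(8,30,84),(8,-30,84)],(0,0,255)),
                   ([.5646,.1946,0,2.855,0,0],[(-122,-70,94),(-122,70,94),(106,70,94),(106,-70,94),(-84,-64,94),(-84,64,94),(84,64,94),(84,-64,94),(90,70,154),(90,-70,154)],(0,255,0))):
        r,t=pose(v)
        for q in proj(r.apply(np.array(m)/1000)+t,c):
            if 0<q[0]<640 and 0<q[1]<480: cv2.drawMarker(im,tuple(int(round(a)) for a in q),col,cv2.MARKER_CROSS,10,1)
    cv2.imwrite(f"pics/{sys.argv[1]}_o.png",im)
E
python3 look.py w1
```

```text
pos [ 0.6148 -0.2098  0.2947] xyaw 7.46 zax [-0.009  0.012 -1.   ] F [ 0.7  0.5 -1.3] w 0.999 t 1.8
[[-0.0007, 0.959, 0.2834, 0.0728], [1.0, 0.0006, 0.0005, -0.0005], [0.0003, 0.2834, -0.959, -0.1418], [0.0, 0.0, 0.0, 1.0]] 64.92511511399137 319.88707974950825 241.96218165302568
```

View pics/w1_o.png

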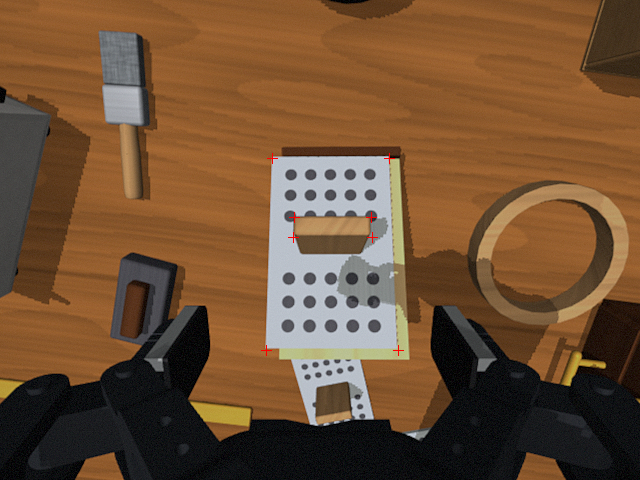

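Call:
{"method": "play_rows", "body": {"targets": [{"offset": [-0.7, 1.0, 2], "twist": 0}, {"offset": [0, 0, 4], "twist": 0}, {"offset": [0, 0, 4], "twist": 0}, {"offset": [0, 0, 2], "twist": 0}, {"offset": [0, 0, 0], "twist": 0}]}}

```text
clock: 2.35
position: [0.6013, -0.2247, 0.1723]
eef_rot: [-0.004, 0.998, 0.064, -0.006]
wrist_force: [0.4, -0.7, 0.7]
grip_width: 1.006
```

Call:
{"method": "play_rows", "body": {"targets": [{"offset": [0.7, -0.6, 1.5], "twist": 0}, {"offset": [0, 0, 2], "twist": 0}, {"offset": [0, 0, 2.2], "twist": 0}, {"offset": [0, 0, 0], "twist": 0}]}}

```text
clock: 2.75
position: [0.6081, -0.2191, 0.1172]
eef_rot: [-0.002, 0.998, 0.062, -0.003]
wrist_force: [-0.2, -0.9, -0.3]
grip_width: 1.001
```

Call:
{"method": "play_rows", "body": {"targets": [{"offset": [0, 0.1, 0.3], "twist": 0}, {"offset": [0, 0, 0], "twist": 0}, {"offset": [0, 0, 0], "twist": 0}, {"offset": [0, 0, 0], "twist": 0}, {"offset": [0, 0, 0], "twist": 0}, {"offset": [0, 0, 0], "twist": 0}], "jaw": 255}}

```text
clock: 3.35
position: [0.6099, -0.2198, 0.1177]
eef_rot: [-0.002, 0.998, 0.063, -0.001]
wrist_force: [-0.2, -0.4, -3.9]
grip_width: 0.694
```

Call:
{"method": "play_rows", "body": {"targets": [{"offset": [0, 0, -0.5], "twist": 0}, {"offset": [0, 0, -1.0], "twist": 0}, {"offset": [0, 0, -1.5], "twist": 0}, {"offset": [0, 0, -2], "twist": 0}, {"offset": [0, 0, -2], "twist": 0}, {"offset": [0, 0, -2], "twist": 0}, {"offset": [0, 0, -1.5], "twist": 0}, {"offset": [0, 0, -0.5], "twist": 0}, {"offset": [0, 0, 0], "twist": 0}]}}

```text
clock: 4.25
position: [0.6116, -0.2202, 0.2409]
eef_rot: [-0.0, 0.998, 0.063, 0.002]
wrist_force: [-0.0, 1.1, -3.5]
grip_width: 0.691
```

```bash
python3 look.py w2
```

```text
pos [ 0.6116 -0.2202  0.2409] xyaw 7.19 zax [ 0.004  0.001 -1.   ] F [-0.   1.1 -3.5] w 0.691 t 4.25
[[-0.0007, 0.959, 0.2834, 0.0728], [1.0, 0.0006, 0.0005, -0.0005], [0.0003, 0.2834, -0.959, -0.1418], [0.0, 0.0, 0.0, 1.0]] 64.92511511399137 319.88707974950825 241.96218165302568
```

View pics/w2.png

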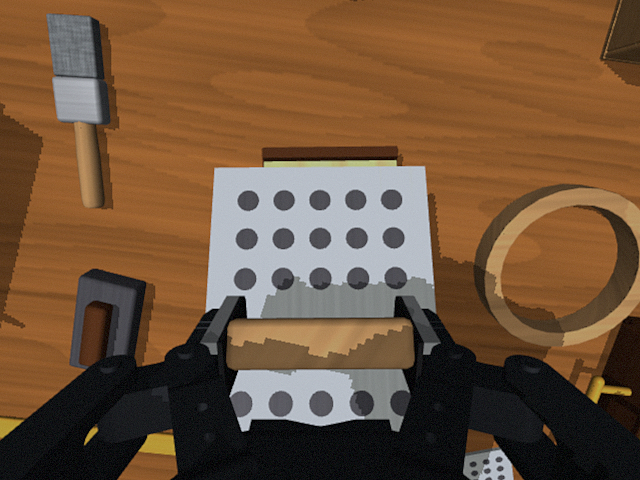

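```bash
cat > inhand.py <<'E'
import sys
from h import *
np.set_printoptions(precision=4,suppress=True)
def run(name,px,fr=[0,1,2,3,4]):
    c=np.load(f"{name}.npy",allow_pickle=True).item(); C["w"]=c
    E=np.array(c["extrinsics"]); T=E@np.linalg.inv(np.array(c["mount"]))
    m=[(-95,-60,6),(-95,60,6),(-8,-30,84),(-8,30,84)]
    O=[("w",a,np.array(b)+.375) for a,b in zip(m,px) if b]
    v,r=fit(O,[T[0,3]-.03,T[1,3],T[2,3]-.04,np.arctan2(-T[1,0],-T[0,0]),-.5,0],fr)
    v[3]%=2*np.pi
    rr,t=pose(v); 
    print("plate",v,"tilt",np.degrees(v[4]),"\n",r.T.round(1))
    TI=np.linalg.inv(T); print("A",rr.apply([-.095,0,0])+t,"plate origin in tool",(TI@np.r_[t,1])[:3],"TCP in plate",rr.inv().apply(T[:3,3]-t), "yaw plate-tool",np.degrees(v[3]-np.arctan2(-T[1,0],-T[0,0]))%360)
if __name__=="__main__": 
    run("w2",[(215,168),(426.5,167),(229,319.5),(413,318.5)])
E
python3 inhand.py
```

```text
plate [ 0.5784 -0.2244  0.2026  3.2715 -0.5014  0.    ] tilt -28.730504572503886 
 [[ 1.2 -2.1 -0.4  0.5]
 [-0.1 -0.2 -0.   0.2]]
A [ 0.661  -0.2136  0.157 ] plate origin in tool [-0.0336  0.      0.0381] TCP in plate [-0.0109  0.0001  0.0497] yaw plate-tool 0.25049792938784776
```

Call:
{"method": "play_rows", "body": {"targets": [{"offset": [0.15, -1.5, 0], "twist": 0.5}, {"offset": [0.2, -2.5, 0], "twist": 1.5}, {"offset": [0.15, -3.0, 0], "twist": 2}, {"offset": [0, -3.0, 0], "twist": 2}, {"offset": [-0.1, -3.0, 0], "twist": 2}, {"offset": [-0.25, -3.0, 0], "twist": 2}, {"offset": [-0.35, -3.0, 0], "twist": 2}, {"offset": [-0.45, -3.0, 0], "twist": 2}, {"offset": [-0.5, -3.0, 0], "twist": 2}, {"offset": [-0.6, -3.0, 0], "twist": 2}, {"offset": [-0.75, -3.0, 0], "twist": 2}, {"offset": [-0.85, -3.0, 0], "twist": 2}]}}

```text
clock: 5.5
position: [0.5846, 0.1435, 0.2281]
eef_rot: [-0.001, 0.99, -0.139, -0.01]
wrist_force: [-0.3, -0.4, -3.8]
grip_width: 0.699
```

Call:
{"method": "play_rows", "body": {"targets": [{"offset": [-0.4, -2.0, -0.6], "twist": 0.4}, {"offset": [-0.4, -1.5, -0.6], "twist": 0}, {"offset": [-0.1, -0.8, 0], "twist": 0}, {"offset": [0, 0, 0], "twist": 0}, {"offset": [0, 0, 0], "twist": 0}]}}

```text
clock: 6.0
position: [0.5801, 0.2002, 0.2359]
eef_rot: [-0.001, 0.991, -0.136, -0.015]
wrist_force: [0.2, 0.3, -4.5]
grip_width: 0.693
```

```bash
python3 look.py w3
```

```text
pos [0.5801 0.2002 0.2359] xyaw -15.67 zax [-0.029  0.006 -1.   ] F [ 0.2  0.3 -4.5] w 0.693 t 6.0
[[-0.0007, 0.959, 0.2836, 0.0726], [1.0, 0.0006, 0.0005, -0.0007], [0.0003, 0.2836, -0.959, -0.1418], [0.0, 0.0, 0.0, 1.0]] 64.92511511399137 319.88707974950825 241.96218165302568
```

View pics/w3_o.png

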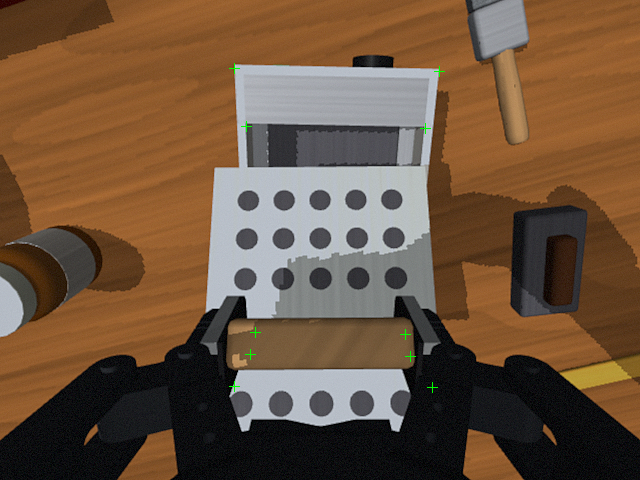

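```bash
python3 - <<'E'
import cv2
im=cv2.imread("pics/w3.png")[50:190,205:460]
im=cv2.resize(im,None,fx=3,fy=3,interpolation=cv2.INTER_CUBIC)
for k in range(210,460,10): cv2.putText(im,str(k) if k%50==0 else "|",((k-205)*3,10),0,.35,(0,0,255),1)
cv2.imwrite("pics/c3.png",im)
E
```

```text
(no output)
```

View pics/c3.png

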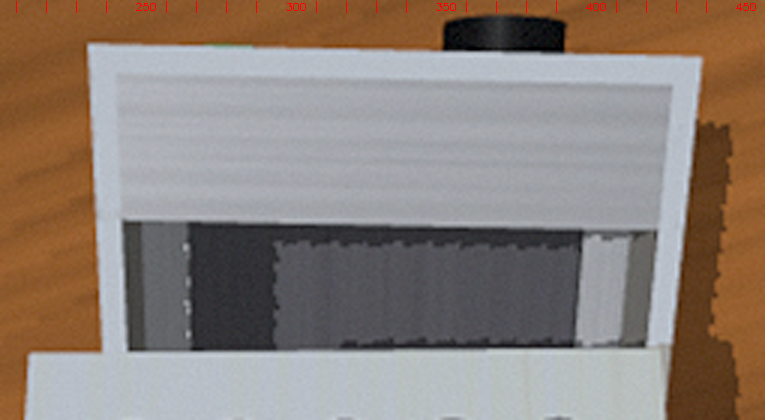

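```bash
cat > st.py <<'E'
from inhand import *
def steamer(name,px):
    C["w"]=np.load(f"{name}.npy",allow_pickle=True).item()
    m=[(-122,-70,94),(-122,70,94),(-84,-64,94),(-84,64,94)]
    O=[("w",a,np.array(b)+.375) for a,b in zip(m,px)]
    for fr in([0,1,3],[0,1,2,3]):
        v,r=fit(O,[.5646,.1946,0,2.855,0,0],fr); print("steamer",v,"\n",r.T.round(1))
E
python3 - <<'E'
from st import *
steamer("w3",[(234.3,64.3),(438.3,69),(245.3,123),(423.3,127)])
run("w3",[(214,167),(426.3,165.5),(229,319.5),(413,319)])
E
```

```text
steamer [0.5664 0.1956 0.     2.8463 0.     0.    ] 
 [[-0.7  0.6 -0.6  0.8]
 [-0.   0.1  0.1  0. ]]
steamer [ 0.5665  0.1955 -0.0018  2.8462  0.      0.    ] 
 [[-0.1 -0.1 -0.1  0.3]
 [ 0.1  0.2 -0.2 -0.2]]
plate [ 0.5469  0.2098  0.1985  2.8724 -0.5278  0.    ] tilt -30.238374084753243 
 [[ 1.5 -2.1 -0.4  0.5]
 [-0.4  0.   0.3 -0.1]]
A [0.626  0.188  0.1506] plate origin in tool [-0.0334 -0.0004  0.0384] TCP in plate [-0.011   0.0004  0.0497] yaw plate-tool 0.24185399849950387
```

Call:
{"method": "play_rows", "body": {"targets": [{"offset": [0.6, 0.3, 0], "twist": 0.8}, {"offset": [0.6, 0.3, 0], "twist": 0.7}, {"offset": [0.5, 0.25, 0], "twist": 0}, {"offset": [0, 0, 0], "twist": 0}]}}

```text
clock: 6.45
position: [0.5963, 0.1805, 0.2343]
eef_rot: [0.001, 0.988, -0.154, -0.015]
wrist_force: [0.0, -0.7, -3.1]
grip_width: 0.696
```

```bash
cat > sx.py <<'E'
from rig import env
from h import *
s=env.get_state(); O=np.array([.5665,.1955,0]); a=2.8462
w,x,y,z=s["eef_rot"]; M=R.from_quat([x,y,z,w]).as_matrix(); Rs=R.from_euler("z",a).as_matrix()
print("TCP in steamer mm",((s["position"]-O)@Rs*1000).round(1),"tool yaw err deg",round(np.degrees(np.arctan2(M[1,0],M[0,0])-(a-np.pi))+.24,2),"zax_s",(M[:,2]@Rs).round(3),"F_s",(np.array(s["wrist_force"])@Rs).round(1),"T_s",(np.array(s["wrist_torque"])@Rs).round(2),"w",round(s["grip_width"],3),"t",round(s["clock"],2))
E
python3 sx.py
```

```text
TCP in steamer mm [-32.9   5.7 234.3] tool yaw err deg -0.58 zax_s [ 0.029  0.006 -1.   ] F_s [-0.2  0.7 -3.1] T_s [0.09 0.13 0.02] w 0.696 t 6.45
```

Call:
{"method": "play_rows", "body": {"targets": [{"offset": [-0.35, -0.45, 0], "twist": -0.5}, {"offset": [0, 0, 0], "twist": 0}, {"offset": [0, 0, 0], "twist": 0}]}}

```text
clock: 6.75
position: [0.5944, 0.1856, 0.2342]
eef_rot: [0.001, 0.989, -0.15, -0.015]
wrist_force: [0.2, -0.8, -3.7]
grip_width: 0.687
```

```bash
python3 sx.py
```

```text
TCP in steamer mm [-29.6   1.4 234.2] tool yaw err deg -0.12 zax_s [ 0.03   0.006 -1.   ] F_s [-0.4  0.7 -3.7] T_s [ 0.01  0.14 -0.02] w 0.687 t 6.75
```

Call:
{"method": "play_rows", "body": {"targets": [{"offset": [0, -0.1, 1.0], "twist": 0}, {"offset": [0, 0, 1.5], "twist": 0}, {"offset": [0, 0, 1.5], "twist": 0}, {"offset": [0, 0, 0.5], "twist": 0}, {"offset": [0, 0, 0], "twist": 0}]}}

```text
clock: 7.25
position: [0.5917, 0.1876, 0.1839]
eef_rot: [0.001, 0.989, -0.149, -0.016]
wrist_force: [-0.1, -0.3, -2.8]
grip_width: 0.691
```

```bash
python3 sx.py; python3 look.py w4 >/dev/null; python3 - <<'E'
import cv2
im=cv2.imread("pics/w4.png")[50:330,190:450]
im=cv2.resize(im,None,fx=3,fy=3,interpolation=cv2.INTER_CUBIC)[:600]
for k in range(200,450,10): cv2.putText(im,str(k) if k%50==0 else "|",((k-190)*3,10),0,.35,(0,0,255),1)
cv2.imwrite("pics/c4.png",im)
E
```

```text
TCP in steamer mm [-26.5   0.2 183.9] tool yaw err deg -0.0 zax_s [ 0.032  0.007 -0.999] F_s [ 0.   0.3 -2.8] T_s [0.   0.17 0.  ] w 0.691 t 7.25
```

View pics/c4.png

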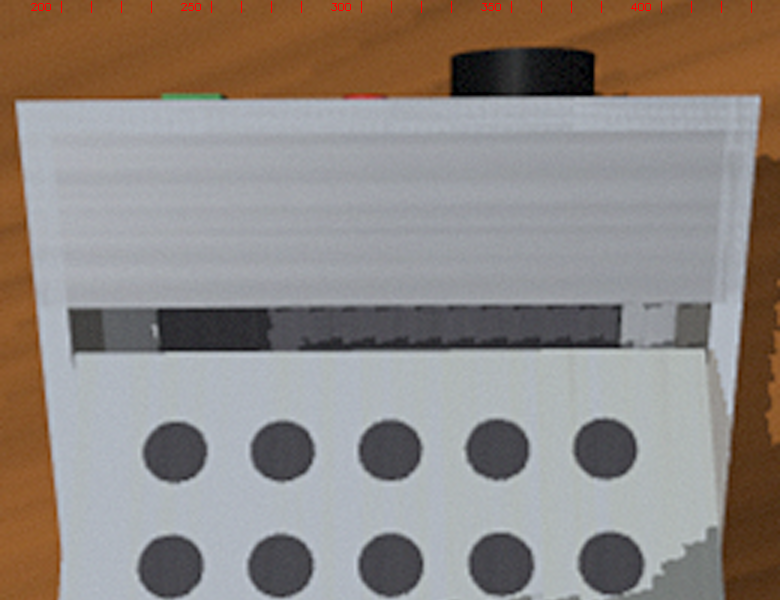

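Call:
{"method": "play_rows", "body": {"targets": [{"offset": [0.05, 0, 1.0], "twist": 0}, {"offset": [0.05, 0, 1.0], "twist": 0}, {"offset": [0.6, 0, 0.3], "twist": 0}, {"offset": [0.6, 0, 0.3], "twist": 0}, {"offset": [0.6, 0, 0.2], "twist": 0}, {"offset": [0, 0, 0], "twist": 0}]}}

```text
clock: 7.9
position: [0.612, 0.1811, 0.154]
eef_rot: [0.001, 0.989, -0.15, -0.015]
wrist_force: [-0.5, -0.2, -3.7]
grip_width: 0.694
```

```bash
python3 sx.py
```

```text
TCP in steamer mm [-47.7   0.5 154. ] tool yaw err deg -0.07 zax_s [ 0.029  0.006 -1.   ] F_s [ 0.4  0.3 -3.7] T_s [0.03 0.1  0.04] w 0.694 t 7.9
```

Call:
{"method": "play_rows", "body": {"targets": [{"offset": [0.5, 0, 0.2], "twist": 0}, {"offset": [0.3, 0, 0.1], "twist": 0}, {"offset": [-0.35, 0, 0.25], "twist": 0}, {"offset": [-0.35, 0, 0.25], "twist": 0}, {"offset": [0, 0, 0], "twist": 0}]}}

```text
clock: 8.4
position: [0.6162, 0.1804, 0.1482]
eef_rot: [-0.0, 0.989, -0.151, -0.011]
wrist_force: [1.1, -0.4, -2.9]
grip_width: 0.697
```

```bash
python3 sx.py
```

```text
TCP in steamer mm [-52.    0.  148.2] tool yaw err deg -0.17 zax_s [ 0.023  0.003 -1.   ] F_s [-1.2  0.1 -2.9] T_s [-0.01  0.19 -0.01] w 0.697 t 8.4
```

Call:
{"method": "play_rows", "body": {"targets": [{"offset": [-0.38, 0, 0.25], "twist": 0}, {"offset": [-0.38, 0, 0.25], "twist": 0}, {"offset": [-0.38, 0, 0.25], "twist": 0}, {"offset": [0, 0, 0], "twist": 0}]}}

```text
clock: 8.8
position: [0.6071, 0.1838, 0.1439]
eef_rot: [-0.001, 0.989, -0.151, -0.007]
wrist_force: [0.7, -0.9, -1.0]
grip_width: 0.692
```

```bash
python3 sx.py;python3 look.py w5 >/dev/null
```

```text
TCP in steamer mm [-42.3  -0.6 143.9] tool yaw err deg -0.18 zax_s [ 0.014  0.001 -1.   ] F_s [-1.   0.6 -1. ] T_s [ 0.01  0.64 -0.04] w 0.692 t 8.8
```

View pics/w5.png

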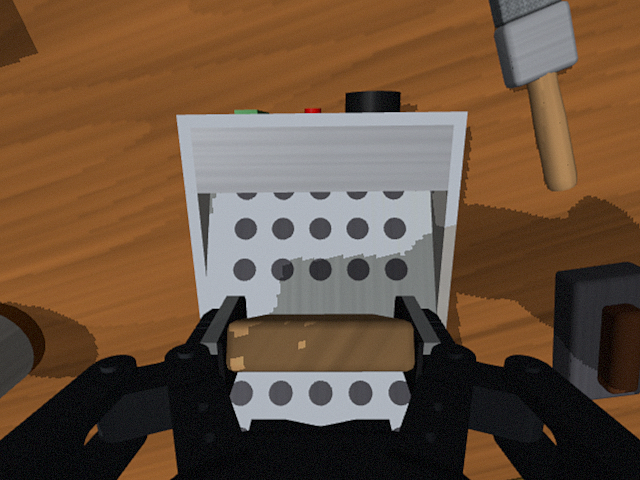

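Call:
{"method": "play_rows", "body": {"targets": [{"offset": [-0.27, 0, 0.3], "twist": 0}, {"offset": [-0.27, 0, 0.3], "twist": 0}, {"offset": [-0.27, 0, 0.3], "twist": 0}, {"offset": [0, 0, 0], "twist": 0}]}}

```text
clock: 9.25
position: [0.598, 0.1869, 0.138]
eef_rot: [0.0, 0.989, -0.15, -0.007]
wrist_force: [1.5, -0.8, -1.2]
grip_width: 0.693
```

```bash
python3 sx.py
```

```text
TCP in steamer mm [-32.6  -1.  138. ] tool yaw err deg -0.14 zax_s [ 0.014  0.002 -1.   ] F_s [-1.7  0.3 -1.2] T_s [-0.    0.69 -0.06] w 0.693 t 9.25
```

Call:
{"method": "play_rows", "body": {"targets": [{"offset": [-0.05, 0.05, 0.35], "twist": 0}, {"offset": [-0.05, 0, 0.35], "twist": 0}, {"offset": [-0.05, 0, 0.35], "twist": 0}, {"offset": [0, 0, 0], "twist": 0}]}}

```text
clock: 9.65
position: [0.5918, 0.1896, 0.1327]
eef_rot: [0.001, 0.989, -0.15, -0.011]
wrist_force: [1.8, -0.9, -0.4]
grip_width: 0.692
```

```bash
python3 sx.py
```

```text
TCP in steamer mm [-25.9  -1.7 132.7] tool yaw err deg -0.06 zax_s [ 0.021  0.004 -1.   ] F_s [-2.   0.4 -0.4] T_s [-0.16  0.62 -0.03] w 0.692 t 9.65
```

Call:
{"method": "play_rows", "body": {"targets": [{"offset": [0.3, 0.1, 0], "twist": 0}, {"offset": [0.3, 0.05, 0.1], "twist": 0}, {"offset": [0.1, 0, 0.1], "twist": 0}, {"offset": [0, 0, 0], "twist": 0}]}}

```text
clock: 10.05
position: [0.5939, 0.1893, 0.1332]
eef_rot: [0.0, 0.989, -0.148, -0.015]
wrist_force: [0.4, -2.2, 0.9]
grip_width: 0.691
```

```bash
python3 sx.py;python3 look.py w6 >/dev/null
```

```text
TCP in steamer mm [-28.   -2.1 133.2] tool yaw err deg 0.08 zax_s [ 0.03   0.005 -1.   ] F_s [-1.1  2.   0.9] T_s [ 0.08  0.6  -0.08] w 0.691 t 10.05
```

View pics/w6.png

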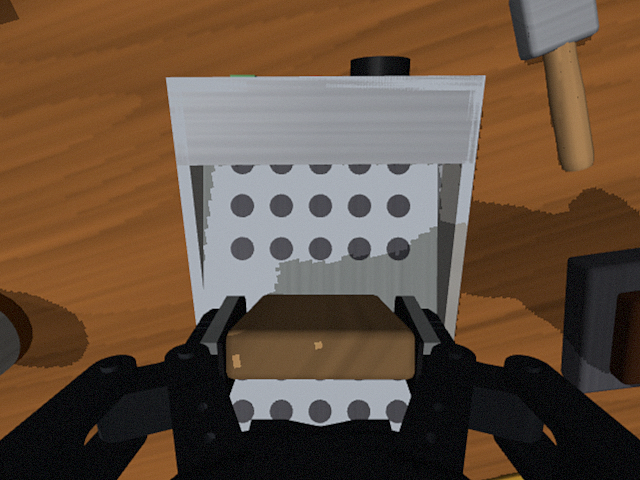

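```bash
cat > fw6.py <<'E'
from st import *
def full(name,m,px,z0=.066,free=[0,1,2,3,4]):
    c=np.load(f"{name}.npy",allow_pickle=True).item(); C["w"]=c
    E=np.array(c["extrinsics"]); T=E@np.linalg.inv(np.array(c["mount"]))
    O=[("w",a,np.array(b)+.375) for a,b in zip(m,px)]
    v,r=fit(O,[T[0,3],T[1,3],z0,2.85,-.2,0],free); rr,t=pose(v)
    Rs=R.from_euler("z",2.8462).as_matrix(); O0=np.array([.5665,.1955,0])
    for p in([0,0,0],[-.095,0,0],[.095,0,0]): print(p,((rr.apply(p)+t-O0)@Rs*1000).round(1))
    print("tilt",np.degrees(v[4]).round(2),"yawerr",np.degrees(v[3]-2.8462).round(2),"TCP in plate",rr.inv().apply(T[:3,3]-t)*1000); print(r.T.round(1))
E
python3 - <<'E'
from fw6 import *
full("w6",[(-8,-30,84),(-8,30,84),(8,-30,84),(8,30,84),(-8,-30,6),(-8,30,6)],[(230,332),(411,331),(226,379),(415,378),(269,294),(377,294)])
steamer("w6",[(167,77),(486,75.5),(176,165),(471,163)])
E
```

```text
[0, 0, 0] [-6.  -2.4 86.5]
[-0.095, 0, 0] [-96.7  -2.6  58.4]
[0.095, 0, 0] [ 84.7  -2.3 114.7]
tilt -17.26 yawerr 0.09 TCP in plate [-7.1917  0.3854 51.0986]
[[-0.1  1.9  4.4 -2.  -4.7 -0.5]
 [-0.6 -0.9  0.9  0.6  0.4 -0.4]]
steamer [0.5664 0.1947 0.     2.8484 0.     0.    ] 
 [[-1.1  1.1 13.6 -7.5]
 [-0.2 -0.4  0.2  0.5]]
steamer [ 0.5664  0.1947 -0.0003  2.8484  0.      0.    ] 
 [[-0.9  0.9 13.8 -7.7]
 [-0.1 -0.4  0.1  0.5]]
```

```bash
cat > holes.py <<'E'
from fw6 import *
c=np.load("w3.npy",allow_pickle=True).item(); E=np.array(c["extrinsics"]); f=240/np.tan(np.radians(c["fovy"])/2)
rr,t=pose([.5469,.2098,.1985,2.8724,-.5278,0])
def ray(u,w):
    d=E[:3,:3]@np.array([(u-c["cx"])/f,-(w-c["cy"])/f,-1]); o=E[:3,3]
    d,o=rr.inv().apply(d),rr.inv().apply(o-t); return (o+d*(.006-o[2])/d[2])*1000
if __name__=="__main__":
    for u,w in[(249,200.5),(392,200.5),(246.5,238.5),(394,238.5),(245,278.5),(396,278.5),(240.5,404),(400,404)]: print(ray(u,w).round(1))
E
python3 holes.py
```

```text
[-74.5 -40.    6. ]
[-74.1  40.5   6. ]
[-52.6 -40.7   6. ]
[-52.1  40.6   6. ]
[-30.5 -40.7   6. ]
[-30.1  40.7   6. ]
[ 32.9 -40.6   6. ]
[33.3 39.7  6. ]
```

```bash
cat > hf.py <<'E'
from fw6 import *
H=lambda x:[(x,-40.3,6),(x,40.3,6)]
if __name__=="__main__":
    full("w6",H(-52)+H(-30)+H(31),[(242,206),(398.5,205.5),(242,249),(398.5,249),(242,411),(399,411)])
    full("w5",H(-52)+H(-30)+H(31),[(245.5,229),(395,228.5),(244.5,270),(396,269.5),(241,393),(400,393)])
E
python3 hf.py
```

```text
[0, 0, 0] [-11.6  -2.5  98.9]
[-0.095, 0, 0] [-98.2  -2.2  59.9]
[0.095, 0, 0] [ 75.   -2.9 137.8]
tilt -24.22 yawerr -0.21 TCP in plate [-0.885   0.3857 38.0553]
[[ -0.2   0.2  -1.1   1.2  -3.6   3.6]
 [  0.8   1.2   0.5   0.3 -37.5 -37.9]]
[0, 0, 0] [-14.   -1.3 107.3]
[-0.095, 0, 0] [-98.6  -0.8  64.1]
[0.095, 0, 0] [ 70.6  -1.8 150.4]
tilt -27.01 yawerr -0.34 TCP in plate [-8.5226  0.5605 45.487 ]
[[-0.3  0.2 -0.6  0.7 -0.9  1.1]
 [ 0.4  0.6  0.3  0.5 -1.  -1.4]]
```

```bash
python3 - <<'E'
from hf import *
full("w6",H(-52)+H(-30)+H(53),[(242,206),(398.5,205.5),(242,249),(398.5,249),(242,411),(399,411)])
full("w6",H(-52)+H(-30)+H(53)+[(8,-30,84),(8,30,84)],[(242,206),(398.5,205.5),(242,249),(398.5,249),(242,411),(399,411),(226,379),(415,378)])
full("w5",H(-52)+H(-30)+H(31)+[(8,-30,84),(8,30,84)],[(245.5,229),(395,228.5),(244.5,270),(396,269.5),(241,393),(400,393),(227,372),(415,372)])
E
```

```text
[0, 0, 0] [-10.5  -2.5  93.5]
[-0.095, 0, 0] [-100.5   -2.2   63. ]
[0.095, 0, 0] [ 79.4  -2.9 124. ]
tilt -18.73 yawerr -0.22 TCP in plate [-3.8161  0.3775 43.1764]
[[-0.   0.  -0.1  0.2 -0.2  0.1]
 [ 0.1  0.5 -0.1 -0.3  0.1 -0.3]]
[0, 0, 0] [-10.2  -2.5  93.1]
[-0.095, 0, 0] [-100.6   -2.3   63.8]
[0.095, 0, 0] [ 80.1  -2.8 122.4]
tilt -17.97 yawerr -0.18 TCP in plate [-4.5154  0.3993 43.6468]
[[-0.2  0.  -0.1  0.1  0.3 -0.3 -1.6  4.1]
 [ 0.5  0.8  0.3  0.1 -0.5 -1.  -0.3  0.1]]
[0, 0, 0] [-13.3  -1.4 105.5]
[-0.095, 0, 0] [-98.6  -0.8  63.6]
[0.095, 0, 0] [ 72.   -1.9 147.3]
tilt -26.12 yawerr -0.39 TCP in plate [-9.0507  0.5535 47.2799]
[[ 0.2 -0.2 -0.   0.1 -0.   0.  -2.4  2. ]
 [ 0.6  0.9  0.3  0.6 -2.4 -2.6  0.1 -0.2]]
```

Call:
{"method": "play_rows", "body": {"targets": [{"offset": [0.5, 0.2, 0], "twist": 0}, {"offset": [0.5, 0.15, 0], "twist": 0}, {"offset": [0, 0, 0], "twist": 0}]}}

```text
clock: 10.4
position: [0.5994, 0.1873, 0.1335]
eef_rot: [-0.002, 0.989, -0.146, -0.019]
wrist_force: [1.2, -3.0, 2.1]
grip_width: 0.695
```

```bash
python3 sx.py
```

```text
TCP in steamer mm [-33.8  -1.8 133.5] tool yaw err deg 0.32 zax_s [ 0.038  0.002 -0.999] F_s [-2.   2.5  2.1] T_s [ 0.31  1.05 -0.17] w 0.695 t 10.4
```

Call:
{"method": "play_rows", "body": {"targets": [{"offset": [-0.1, 0.15, 0.45], "twist": 0.2}, {"offset": [-0.1, 0.05, 0.45], "twist": 0.1}, {"offset": [-0.1, 0, 0.45], "twist": 0}, {"offset": [0, 0, 0], "twist": 0}]}}

```text
clock: 10.8
position: [0.5915, 0.1907, 0.1242]
eef_rot: [-0.003, 0.989, -0.147, -0.022]
wrist_force: [1.9, -1.6, -1.8]
grip_width: 0.692
```

```bash
python3 sx.py
```

```text
TCP in steamer mm [-25.3  -2.7 124.2] tool yaw err deg 0.24 zax_s [ 0.045  0.001 -0.999] F_s [-2.3  1.  -1.8] T_s [ 0.06  0.85 -0.02] w 0.692 t 10.8
```

```bash
cat > blob.py <<'E'
import sys,cv2
from look import look
from hf import *
def run7(name,th0=-.2):
    import io,contextlib
    with contextlib.redirect_stdout(io.StringIO()): look(name)
    g=cv2.imread(f"pics/{name}.png",0)
    p=cv2.SimpleBlobDetector_Params(); p.filterByArea=True; p.minArea=150; p.maxArea=1500; p.filterByCircularity=True; p.minCircularity=.75; p.filterByInertia=False; p.filterByConvexity=False; p.minThreshold=40;p.maxThreshold=200;p.thresholdStep=5;p.minDistBetweenBlobs=15
    k=[np.array(q.pt) for q in cv2.SimpleBlobDetector_create(p).detect(g) if 225<q.pt[0]<415 and q.pt[1]>120]
    k.sort(key=lambda q:(round(q[1]/12),q[0])); print([tuple(q.round(1)) for q in k]); return k
if __name__=="__main__": run7(sys.argv[1])
E
python3 blob.py w7
```

```text
[(np.float64(238.7), np.float64(190.2)), (np.float64(279.4), np.float64(190.3)), (np.float64(320.1), np.float64(190.3)), (np.float64(360.7), np.float64(190.4)), (np.float64(401.4), np.float64(190.5)), (np.float64(240.0), np.float64(234.6)), (np.float64(280.0), np.float64(234.7)), (np.float64(320.0), np.float64(234.8)), (np.float64(360.0), np.float64(234.9)), (np.float64(400.2), np.float64(235.1))]
```

```bash
cat > f7.py <<'E'
from blob import *
def go(name,k,rows,az=64.):
    c=np.load(f"{name}.npy",allow_pickle=True).item(); E=np.array(c["extrinsics"]); T=E@np.linalg.inv(np.array(c["mount"]))
    M=np.array([(x,y,6) for x in rows for y in(-40.3,-20.15,0,20.15,40.3)])/1000
    Rs=R.from_euler("z",2.8462).as_matrix(); O0=np.array([.5665,.1955,0])
    def st(v,p): r,t=pose(v); return (r.apply(p)+t-O0)@Rs*1000
    def res(u):
        v=np.r_[u,0]; r,t=pose(v)
        return np.r_[(proj(r.apply(M)+t,c)-np.array(k)).ravel(),(st(v,[-.095,0,0])[2]-az)*2]
    s=least_squares(res,[T[0,3],T[1,3],.08,2.85,-.2],x_scale=[.01,.01,.01,.1,.1]); v=np.r_[s.x,0]; r,t=pose(v)
    print("mid",st(v,[0,0,0]).round(1),"A",st(v,[-.095,0,0]).round(1),"B",st(v,[.095,0,0]).round(1),"tilt",np.degrees(-v[4]).round(1),"yawerr",np.degrees(v[3]-2.8462).round(2),"TCPinplate",(r.inv().apply(T[:3,3]-t)*1000).round(1),"rms",np.sqrt(np.mean(s.fun**2)).round(2))
if __name__=="__main__":
    n=sys.argv[1]; k=run7(n); go(n,k,[float(a) for a in sys.argv[2:]])
E
python3 - <<'E'
from f7 import *
k=[(x,y+dy*0) for y,xs in((190.35,(238.7,279.4,320.1,360.7,401.4)),(234.8,(240,280,320,360,400.2))) for x in xs for dy in[1]]
for az in(62,64,66): go("w7",k,[-52,-30],az)
E
```

```text
mid [-15.2  -3.4  83.3] A [-107.8   -3.3   62. ] B [ 77.4  -3.5 104.5] tilt 12.9 yawerr -0.05 TCPinplate [-0.6  0.7 42.2] rms 0.11
mid [-15.1  -3.4  81.9] A [-108.4   -3.3   64. ] B [78.2 -3.5 99.8] tilt 10.9 yawerr -0.05 TCPinplate [-2.   0.7 43.5] rms 0.12
mid [-15.1  -3.4  80.6] A [-109.    -3.3   66. ] B [78.8 -3.5 95.3] tilt 8.9 yawerr -0.05 TCPinplate [-3.3  0.7 44.7] rms 0.19
```

Call:
{"method": "play_rows", "body": {"targets": [{"offset": [-0.1, 0.3, 0.4], "twist": 0}, {"offset": [-0.1, 0.2, 0.4], "twist": 0}, {"offset": [-0.1, 0, 0.4], "twist": 0}, {"offset": [0, 0, 0], "twist": 0}]}}

```text
clock: 11.25
position: [0.584, 0.1927, 0.1142]
eef_rot: [-0.006, 0.989, -0.145, -0.024]
wrist_force: [0.6, -1.5, 1.6]
grip_width: 0.697
```

```bash
python3 sx.py; python3 f7.py w8 -52 -30
```

```text
TCP in steamer mm [-17.6  -2.5 114.2] tool yaw err deg 0.5 zax_s [ 0.05  -0.004 -0.999] F_s [-1.   1.2  1.6] T_s [0.18 0.64 0.  ] w 0.697 t 11.25
[(np.float64(235.8), np.float64(175.8)), (np.float64(278.3), np.float64(175.9)), (np.float64(320.8), np.float64(176.1)), (np.float64(363.3), np.float64(176.3)), (np.float64(405.8), np.float64(176.4)), (np.float64(238.2), np.float64(221.6)), (np.float64(279.4), np.float64(221.7)), (np.float64(320.6), np.float64(221.9)), (np.float64(361.8), np.float64(222.1)), (np.float64(403.0), np.float64(222.3)), (np.float64(248.1), np.float64(407.8)), (np.float64(283.9), np.float64(408.0)), (np.float64(319.7), np.float64(408.2)), (np.float64(355.6), np.float64(408.3)), (np.float64(391.5), np.float64(408.5))]Traceback (most recent call last):
  File "f7.py", line 13, in <module>
    n=sys.argv[1]; k=run7(n); go(n,k,[float(a) for a in sys.argv[2:]])
                              ~~^^^^^^^^^^^^^^^^^^^^^^^^^^^^^^^^^^^^^^
  File "f7.py", line 10, in go
    s=least_squares(res,[T[0,3],T[1,3],.08,2.85,-.2],x_scale=[.01,.01,.01,.1,.1]); v=np.r_[s.x,0]; r,t=pose(v)
    return func(*args, **kwargs)
    vector_fun = VectorFunction(
        fun_wrapped,
    ...<6 lines>...
        workers=workers
    )
    self._update_fun()
    ~~~~~~~~~~~~~~~~^^
    self.f = self.fun_wrapped(xp_copy(self.x))
             ~~~~~~~~~~~~~~~~^^^^^^^^^^^^^^^^^
    return np.atleast_1d(self.fun(x))
                         ~~~~~~~~^^^
    return self.f(x, *self.args, **self.kwargs)
           ~~~~~~^^^^^^^^^^^^^^^^^^^^^^^^^^^^^^
  File "f7.py", line 9, in res
    return np.r_[(proj(r.apply(M)+t,c)-np.array(k)).ravel(),(st(v,[-.095,0,0])[2]-az)*2]
                  ~~~~~~~~~~~~~~~~~~~~^~~~~~~~~~~~
ValueError: operands could not be broadcast together with shapes (10,2) (15,2)
```

```bash
python3 - <<'E'
from f7 import *
k=[(x,y) for y,xs in((176.1,(235.8,278.3,320.8,363.3,405.8)),(221.9,(238.2,279.4,320.6,361.8,403)),(408.2,(248.1,283.9,319.7,355.6,391.5))) for x in xs]
for r in(52,74): go("w8",k,[-52,-30,r],64)
go("w8",k[:10],[-52,-30],64)
E
```

```text
mid [-16.8  -3.2  91. ] A [-107.4   -3.3   62.3] B [ 73.7  -3.  119.7] tilt 17.6 yawerr 0.1 TCPinplate [ 6.3  0.7 22.3] rms 5.51
mid [-15.1  -3.2  73.1] A [-109.7   -3.3   63.7] B [79.4 -3.1 82.4] tilt 5.6 yawerr 0.07 TCPinplate [ 1.6  0.7 41.1] rms 0.52
mid [-15.   -3.   71.4] A [-109.8   -3.4   64. ] B [79.7 -2.7 78.8] tilt 4.5 yawerr 0.23 TCPinplate [ 0.8  0.6 42.8] rms 0.12
```

Call:
{"method": "play_rows", "body": {"targets": [{"offset": [0, 0.2, 0.4], "twist": 0}, {"offset": [0, 0.1, 0.4], "twist": 0}, {"offset": [0, 0, 0.3], "twist": 0.2}, {"offset": [0, 0, 0], "twist": 0}]}}

```text
clock: 11.7
position: [0.5813, 0.1933, 0.1071]
eef_rot: [-0.007, 0.989, -0.145, -0.025]
wrist_force: [0.8, -0.1, -2.5]
grip_width: 0.693
```

```bash
python3 sx.py; python3 - <<'E'
from f7 import *
k=run7("w9"); 
if len(k)==15: go("w9",k,[-52,-30,74],64)
elif len(k)==10: go("w9",k,[-52,-30],64)
E
```

```text
TCP in steamer mm [-14.8  -2.2 107.1] tool yaw err deg 0.51 zax_s [ 0.052 -0.006 -0.999] F_s [-0.8 -0.1 -2.5] T_s [0.   0.37 0.05] w 0.693 t 11.7
[(np.float64(233.6), np.float64(166.5)), (np.float64(277.5), np.float64(166.8)), (np.float64(321.4), np.float64(167.0)), (np.float64(365.2), np.float64(167.2)), (np.float64(409.2), np.float64(167.5)), (np.float64(237.0), np.float64(213.2)), (np.float64(279.0), np.float64(213.5)), (np.float64(321.1), np.float64(213.7)), (np.float64(363.2), np.float64(214.0)), (np.float64(405.3), np.float64(214.3))]
mid [-17.3  -2.8  64.6] A [-112.3   -2.7   64. ] B [77.7 -2.9 65.2] tilt 0.4 yawerr -0.06 TCPinplate [ 2.8  0.6 42.5] rms 0.1
```

Call:
{"method": "play_rows", "body": {"targets": [{"offset": [-0.4, 0.2, 0.1], "twist": 0}, {"offset": [-0.5, 0.1, 0.05], "twist": 0}, {"offset": [-0.4, 0.1, 0.05], "twist": 0}, {"offset": [0, 0, 0], "twist": 0}, {"offset": [0, 0, 0], "twist": 0}]}}

```text
clock: 12.25
position: [0.5728, 0.1933, 0.1074]
eef_rot: [-0.01, 0.989, -0.146, -0.021]
wrist_force: [3.4, 0.2, 4.8]
grip_width: 0.693
```

```bash
python3 sx.py; python3 - <<'E'
from f7 import *
k=run7("w10"); 
if len(k)==15: go("w10",k,[-74,-52,-30],64)
elif len(k)==10: go("w10",k,[-52,-30],64)
E
```

```text
TCP in steamer mm [ -6.7   0.3 107.4] tool yaw err deg 0.36 zax_s [ 0.044 -0.013 -0.999] F_s [-3.2 -1.2  4.8] T_s [0.22 0.22 0.06] w 0.693 t 12.25
[(np.float64(276.1), np.float64(121.9)), (np.float64(321.5), np.float64(122.0)), (np.float64(367.1), np.float64(122.1)), (np.float64(412.6), np.float64(122.2)), (np.float64(233.8), np.float64(167.4)), (np.float64(277.5), np.float64(167.6)), (np.float64(321.3), np.float64(167.9)), (np.float64(365.1), np.float64(168.0)), (np.float64(408.9), np.float64(168.2)), (np.float64(237.1), np.float64(214.0)), (np.float64(279.0), np.float64(214.3)), (np.float64(321.0), np.float64(214.5)), (np.float64(363.1), np.float64(214.7)), (np.float64(405.1), np.float64(214.9))]
```

Call:
{"method": "play_rows", "body": {"targets": [{"offset": [-0.5, 0, -0.05], "twist": 0.1}, {"offset": [-0.5, 0, -0.05], "twist": 0.1}, {"offset": [-0.1, 0, 0], "twist": 0}, {"offset": [0, 0, 0], "twist": 0}]}}

```text
clock: 12.7
position: [0.5607, 0.1957, 0.1073]
eef_rot: [-0.009, 0.989, -0.148, -0.022]
wrist_force: [2.9, -0.9, 2.9]
grip_width: 0.696
```

```bash
python3 sx.py; python3 - <<'E'
from f7 import *
k=run7("w11"); k=k[-10:]
go("w11",k,[-52,-30],64)
E
```

```text
TCP in steamer mm [  5.6   1.5 107.3] tool yaw err deg 0.14 zax_s [ 0.045 -0.011 -0.999] F_s [-3.   0.   2.9] T_s [0.14 0.39 0.12] w 0.696 t 12.7
[(np.float64(233.8), np.float64(167.1)), (np.float64(277.5), np.float64(167.4)), (np.float64(321.3), np.float64(167.6)), (np.float64(365.1), np.float64(167.8)), (np.float64(409.0), np.float64(168.0)), (np.float64(237.0), np.float64(213.8)), (np.float64(279.1), np.float64(214.1)), (np.float64(321.1), np.float64(214.3)), (np.float64(363.1), np.float64(214.5)), (np.float64(405.2), np.float64(214.7))]
mid [ 3.2  0.7 65.1] A [-91.8   1.3  64. ] B [98.2  0.1 66.1] tilt 0.6 yawerr -0.36 TCPinplate [ 2.9  0.8 42.2] rms 0.1
```

Call:
{"method": "play_rows", "body": {"targets": [{"offset": [0, 0, 0], "twist": 0}, {"offset": [0, 0, 0], "twist": 0}, {"offset": [0, 0, 0], "twist": 0}, {"offset": [0, 0, 0], "twist": 0}, {"offset": [0, 0, -1], "twist": 0}, {"offset": [0, 0, -2], "twist": 0}, {"offset": [0, 0, -3], "twist": 0}, {"offset": [0, 0, -3], "twist": 0}, {"offset": [0, 0, -3], "twist": 0}, {"offset": [0, 0, 0], "twist": 0}, {"offset": [0, 0, 0], "twist": 0}], "jaw": 0}}

```text
clock: 13.85
position: [0.562, 0.1937, 0.2319]
eef_rot: [-0.008, 0.989, -0.147, -0.027]
wrist_force: [-0.1, -0.5, -0.7]
grip_width: 0.999
```

```bash
python3 sx.py; python3 - <<'E'
from f7 import *
k=run7("w12"); print(len(k))
E
```

```text
TCP in steamer mm [  3.7   3.  231.9] tool yaw err deg 0.22 zax_s [ 0.055 -0.008 -0.998] F_s [-0.1  0.5 -0.7] T_s [0.04 0.07 0.  ] w 0.999 t 13.85
[(np.float64(267.9), np.float64(144.8)), (np.float64(293.9), np.float64(145.0)), (np.float64(319.9), np.float64(145.1)), (np.float64(346.0), np.float64(145.3)), (np.float64(372.1), np.float64(145.5)), (np.float64(269.0), np.float64(173.5)), (np.float64(294.4), np.float64(173.7)), (np.float64(319.7), np.float64(173.9)), (np.float64(345.2), np.float64(174.1)), (np.float64(370.6), np.float64(174.3)), (np.float64(272.8), np.float64(271.1)), (np.float64(296.0), np.float64(271.3)), (np.float64(319.1), np.float64(271.5)), (np.float64(342.3), np.float64(271.8)), (np.float64(365.6), np.float64(272.0))]
15
```

View pics/w12.png

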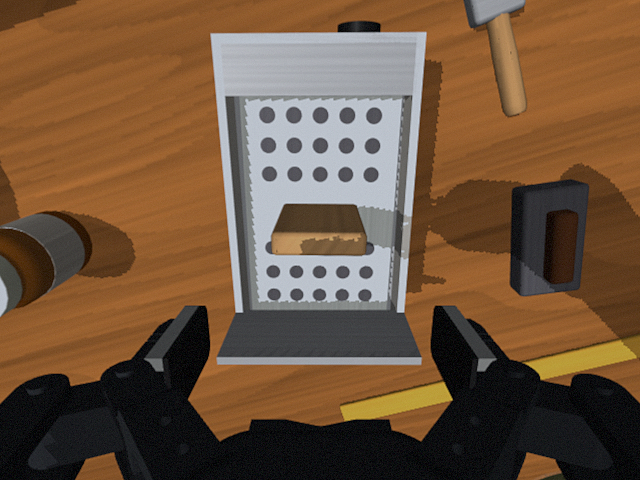

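```bash
python3 - <<'E'
from f7 import *
k=[(x,y) for y,xs in((145.1,(267.9,293.9,319.9,346,372.1)),(173.9,(269,294.4,319.7,345.2,370.6)),(271.5,(272.8,296,319.1,342.3,365.6))) for x in xs]
for az in(64,66): go("w12",k,[-52,-30,52],az)
steamer("w12",[(211,33),(426,32),(226,96),(414,96)])
C["w"]=np.load("w12.npy",allow_pickle=True).item()
r,t=pose([.5665,.1955,0,2.8462,0,0]); print(proj(r.apply(np.array([(-84,0,90),(84,0,94),(90,-70,154),(90,70,154),(106,70,94)])/1000)+t,C["w"]).round(1))
E
```

```text
mid [ 3.   0.6 67.6] A [-92.    1.1  63.9] B [97.9  0.  71.3] tilt 2.2 yawerr -0.31 TCPinplate [  7.1   2.4 164.1] rms 0.4
mid [ 2.8  0.6 68.4] A [-92.2   1.1  65.9] B [97.7  0.  70.9] tilt 1.5 yawerr -0.31 TCPinplate [  5.3   2.4 163.4] rms 0.46
steamer [0.5663 0.1947 0.     2.8474 0.     0.    ] 
 [[ 0.1  1.4 -0.5 -0.6]
 [ 0.3  0.3  0.  -0.6]]
steamer [ 0.5664  0.1948 -0.0004  2.8475  0.      0.    ] 
 [[ 0.3  1.2 -0.5 -0.8]
 [ 0.3  0.3 -0.  -0.7]]
[[318.3  96. ]
 [318.8 312.6]
 [216.1 364.6]
 [420.1 365.5]
 [401.4 335.6]]
```

```bash
python3 - <<'E'
from f7 import *
k=[]
for y,xs in(((144.8,145,145.1,145.3,145.5),(267.9,293.9,319.9,346,372.1)),((173.5,173.7,173.9,174.1,174.3),(269,294.4,319.7,345.2,370.6)),((271.1,271.3,271.5,271.8,272),(272.8,296,319.1,342.3,365.6))):
    k+=list(zip(xs,y))
c=np.load("w12.npy",allow_pickle=True).item(); k=np.array(k)
Rs=R.from_euler("z",2.8475).as_matrix(); O0=np.array([.5664,.1948,0])
for ys in(19.8,20,20.15):
  def res(u):
    v=np.r_[u[:5],0]; r,t=pose(v); a,b=u[5:]*1000
    M=np.array([(x,y,6) for x in(-a-b,-a,a+b) for y in np.arange(-2,3)*ys])/1000
    return (proj(r.apply(M)+t,c)-k).ravel()
  s=least_squares(res,[.56,.195,.066,2.85,0,.03,.022],x_scale=[.01,.01,.01,.1,.1,.01,.01],xtol=1e-14,ftol=1e-14)
  J=np.linalg.inv(s.jac.T@s.jac)*.1**2
  print(ys,s.x.round(4),"mid",((s.x[:3]-O0)@Rs*1000).round(1),"tilt",np.degrees(-s.x[4]).round(2),"+-",np.degrees(J[4,4]**.5).round(2),"rms",np.sqrt(np.mean(s.fun**2)).round(3))
E
```

```text
19.8 [0.5635 0.1958 0.0686 2.8382 0.001  0.0307 0.0218] mid [ 3.  -0.2 68.6] tilt -0.06 +- 0.28 rms 0.03
20 [0.5628 0.1961 0.0657 2.8382 0.001  0.031  0.022 ] mid [ 3.9 -0.2 65.7] tilt -0.06 +- 0.28 rms 0.03
20.15 [0.5622 0.1963 0.0634 2.8382 0.001  0.0312 0.0222] mid [ 4.5 -0.2 63.4] tilt -0.06 +- 0.28 rms 0.03
```

```bash
python3 -c "
from rig import env
print(env.finish_job())"
```

```text
the job is handed in; nothing more can be done
None
```

The drip plate is back in the steamer and the job is handed in, finished at about 14 s of the 51 s allowed; no verdict was reported.

- **Grip and lift:** I took the plate across the 60 mm width of its wooden grip, because the tool cannot tilt. It came off the rest at about 30° and held that tilt.
- **Under the dial lip:** The low end went in about 11 mm while still at about 30° tilt, with the plate's middle within 1 mm of the centre line.
- **Lowering:** I turned the plate down in the hand against the ledge until it was flat, then drew it back towards the guard and released it. Wrist force readings between moves stayed under about 5 N.

**Last check** (wrist picture after release, fitted to the plate's holes):

| Measure | Result | Allowed |
|---|---|---|
| Middle along x | about +4 mm | -7 to +8 mm |
| Middle along y | about 0 mm | ±8 mm |
| Underside height | about 66 mm | 63 to 69 mm |
| Tilt | -0.06° ± 0.3° | 1.7° |
| Yaw error | about 0.5° | 4.6° |

- **A fit that disagreed:** An earlier fit of the same picture used rougher hole positions and gave 1.5 to 2.2° of tilt. Its residual was over ten times larger (0.4 px against 0.03 px), so I trusted the refined fit.
- **The other things:** The jaws are open about 12 cm above the seated plate, touching nothing. I saw the smoothing block, brush and jar undisturbed in the last picture but did not measure them; the ring was out of that view, and the arm did not go near it.

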